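# Sparkle check of a stone on a coasting turntable

## Task

Take the inspection lamp from its mat and push the turntable's red post so that the platter turns by itself at about one turn in four seconds. Then, with nothing touching the turntable, travel along with the blue stone, keeping the upright lamp's lens close above it (about 30 mm) and always within the stone's outline, for six seconds while it goes round briskly. Finally stop the turntable gently by its post, stand the lamp back upright on its mat, let go, and leave the tray, bottle, steel block and screwdriver where they are.

Things in the scene. Friction and masses are not known exactly. Their poses are not given: they have to be found in the camera images.
- foot: Fixed grey foot of the turntable. Its origin lies on the vertical turning axis, at table height (z = 0). The white platter it carries is 220 mm across with a brass rim; the platter's top is 45 mm above the table.
- turntable (a joint): Platter angle in rad, growing counter-clockwise seen from above, endless; either direction will do. Runs freely: moment of inertia about 0.0055 kg m2, platter 0.9 kg, drag 0.0002 N m s/rad, dry friction 0.00016 N m (nominal; mass varies by 30 percent): at 1.6 rad/s it loses only about 0.09 rad/s each second. Over 3 rad/s is too fast.
- stone (a point): Top of the domed blue stone, 36 mm across, in a brass mount 39 mm across, fixed on the platter 80 mm from the turning axis. This point is 75 mm above the table (30 mm above the platter). Frame z is up; x points away from the turning axis.
- post (a point): Top centre of the red round push post, 14 mm thick, fixed upright on the platter 80 mm from the axis, straight across the axis from the stone. The point is 105 mm above the table (post 60 mm tall above the platter, so its top 30 mm stand higher than the stone). Push it sideways with the lamp's head or with the fingers.
- lamp: Loose dark inspection lamp standing on its lens, 118 mm tall, 0.15 kg. Origin: centre of the lens, which is its flat lower end face; z runs up along the lamp. Head 40 mm across from 0 to 30 mm above the lens (yellow band), tapering to a round body 28 mm across from 44 mm to 115 mm: grip it there from above, about 80 mm above the lens.
- mat: Fixed round green rubber mat, 100 mm across, 4 mm thick, where the lamp stands. Origin: centre of its underside at z = 0. The whole lamp head should stand on the mat.
- tray: Bystander: clear tray of pliers, 120 x 200 x 45 mm, loose. Origin: centre of its underside. Leave alone.
- bottle: Bystander: small green bottle, 40 mm across, 85 mm tall, loose. Origin: centre of its underside. Leave alone.
- block: Bystander: steel bench block 70 x 70 x 30 mm, loose. Origin: centre of its underside. Leave alone.
- driver: Bystander: screwdriver 150 mm long, lying on the table, loose. Leave alone.
Mind the look-alikes: they are no part of the job. Several things have the shape of the foot; the one meant has the colours described above.

How it is judged:
By the outcome, as a careful person would: the job done as asked, in the order asked, and still so for the second after the job is handed in, with the robot touching nothing.
It also fails if it takes over 72 s, if anything falls off the work surface, if the arm or the gripper's body presses on something with over 40 N, if the wrist force passes 120 N, or if a joint passes its speed limit or range.

## Robot

A 6-joint arm with a two-finger parallel gripper is mounted at the origin on the work surface. World frame = base frame: x ahead of the robot, y to its left, z up, the work surface at z = 0. Lengths are in m, angles in rad, forces in N, time in s.
With the tool pointing down it reaches from about 0.425 to 0.95 m from the base axis. Payload 3.5 kg.
Tool frame: the origin (TCP) lies between the finger pads; the fingertips stand 19 mm ahead of it and the grasp point (between the pads) is the TCP; z points along the fingers, y is the line along which they close (so a half turn about z gives the same grasp; the last joint's range is limited). The gripper opens to 85 mm and grips with 20 to 120 N. Pads are 22 mm wide; open, the fingers measure 114 mm over their backs; the gripper's body (76 mm by 85 mm) begins 54 mm behind the grasp point. The pads swing forward as they close: fully open they stand 13 mm farther back than shut.
Start: joints at [-1.35, 0.286, 1.577, -0, 1.279, -0.15], TCP at [0.245, -0.629, 0.25] pointing down, gripper open.
Joint ranges: [-2.77, 2.77], [-0.9, 2.22], [0.21, 2.48], [-1.53, 4.67], [0.24, 2.81], [-2.84, 2.84]. Speed limits (rad/s): [2.79, 2.79, 3.14, 3.14, 3.14, 3.14].

## Interface

Orientations are given as a unit quaternion [x, y, z, w].
In Python, from plant import monitor, eyes, ctrl gives the robot as it stands.
- The arm moves only by the shell command python3 -m handwheel 'ROWS' [FORCE]. ROWS is JSON, a list of rows, each a list of 7 numbers: the shift along the tool's x, y, z in units of 40 cm (1.0 is 40 cm), then the turn, a rotation vector about the tool's x, y, z in units of pi rad (1.0 is pi rad), then the opening, from -1 (shut) to 1 (fully open). A call has 1 to 12 rows; each row is the pose to reach, as a shift and turn from the pose commanded when the call began, along the tool's axes at that moment, turning the shorter way round; what a row does not reach only later rows make up. A row lasts 1/8 s, in which the tool goes at most 62.5 mm and 10.7 degrees, less where a joint would pass 70% of its speed; a pose out of reach is approached as far as the arm can. A call with a number of a shift or a turn outside -1 to 1 is refused whole. A call with a gripper value outside its range is refused whole. The fingers move at their own pace and stop on an object; FORCE is the grip in N (left out, the last holds). Time passes only in rows, so rows that repeat a pose let the fingers close. It gives the time, the measured TCP pose, the force, the opening and the grip force at its end, in the units of the state.
- monitor.get_state(): the state, without advancing time (a new reading comes with each control period).
- eyes.read_camera(name): name is "scene" or "top" or "wrist"; returns the picture (480x640x3 uint8, red, green, blue); there is no depth.
- eyes.camera_params(name): a dict with "K" (3x3 intrinsics, pixels), "R" (3x3) and "t" (3): a world point X has camera coordinates R X + t. Camera axes: x right, y down, z forward; pixel columns grow to the right and rows downward; lengths in m; the calibration is good to about 2 mm. The wrist camera is an equidistant fisheye: a pixel r from the principal point sees the ray r / f radians off the axis. A picture is of the moment at which its call begins: read the wrist's pose just before it. camera_params takes no time and is no camera call; for the wrist camera it gives the pose at the moment of the call.
- ctrl.sign_off(): hands the job in; it is judged then, once.
The state is a dict: "time": time; "qpos": joint angles; "dq": joint speeds; "joint_efforts": joint torques, N m; "eef_pos": TCP position; "tcp_rot": TCP orientation; "contact_force": force on the tool from outside, world axes, zero at the start; "wrist_torque": the same for the moment, N m; "opening": opening from 0.0 (shut) to 1.0 (fully open); "finger_force": force on a finger pad.
Only numpy, scipy, OpenCV 4.12 (cv2) and the standard library are available. Lean on these libraries where they do the work, as an engineer would, in place of code of your own. Each camera call takes 0.05 s, during which the arm holds its last target. There are 200 camera calls.

## Working session

There is one attempt and no reset: what is moved stays moved. The work goes in short steps, Python scripts to look and compute and a shell command to move; the robot and the scene stay as the last step left them, time stands still between calls to the robot, and variables do not carry over. Pictures are saved under pics/ and viewed, at most 10 in all, crops included, and the job is handed in when it is done.

```bash
ls; mkdir -p pics
python3 - <<'E'
from plant import monitor, eyes
import cv2,json
s=monitor.get_state();print(s)
for n in("scene","top"):
    im=eyes.read_camera(n);cv2.imwrite(f"pics/{n}0.png",im[:,:,::-1]);p=eyes.camera_params(n);print(n,p)
E
```

```text
pics
{'time': 0.0, 'qpos': array([-1.35001196e+00,  2.87184019e-01,  1.57819120e+00, -1.56762237e-05,
        1.27862910e+00, -1.50003108e-01]), 'dq': array([ 2.83670669e-04, -3.79249442e-04, -4.08499638e-04,  4.12707149e-04,
       -5.83152972e-05,  2.88690866e-04]), 'joint_efforts': array([-4.47650143e-05, -4.05980873e+01, -2.92622817e+01, -1.48271392e-04,
        5.94226949e-03,  2.58665089e-06]), 'eef_pos': array([ 0.24446972, -0.6285025 ,  0.24892722]), 'tcp_rot': array([ 9.82862615e-01,  1.84335632e-01, -5.01647390e-05, -1.20481065e-03]), 'contact_force': array([-0.62893168, -0.29821602, -0.37135022]), 'wrist_torque': array([ 0.03263925,  0.00154267, -0.0315297 ]), 'finger_force': 0.0, 'opening': 0.9991518246238134}
scene {'K': array([[588.49653719,   0.        , 314.42300315],
       [  0.        , 588.49653719, 245.51903073],
       [  0.        ,   0.        ,   1.        ]]), 'R': array([[-0.13035361,  0.99139628, -0.01188903],
       [ 0.83126655,  0.10274768, -0.54629556],
       [-0.54037382, -0.08109455, -0.8375081 ]]), 't': array([ 0.08746854, -0.43393173,  1.80319785])}
top {'K': array([[484.25494531,   0.        , 325.35229209],
       [  0.        , 484.25494531, 235.69250521],
       [  0.        ,   0.        ,   1.        ]]), 'R': array([[ 0.02436438, -0.99959243,  0.01487783],
       [-0.99812014, -0.02516028, -0.05588511],
       [ 0.05623666, -0.01348826, -0.99832635]]), 't': array([-0.00885165,  0.57948448,  1.21747298])}
```

View pics/top0.png

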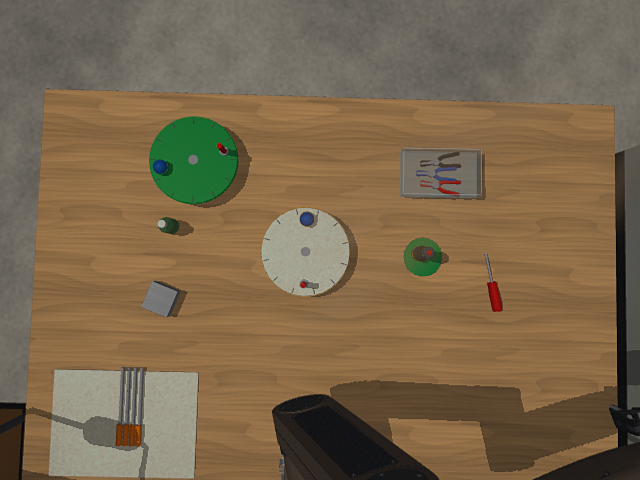

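View pics/scene0.png

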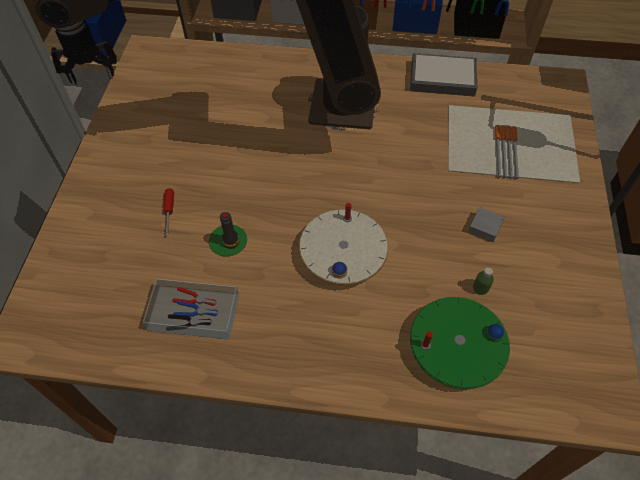

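The top view shows the white platter centred near (306,252), with the stone at (307,219), the red post at (303,285), the mat at (423,257) and the lamp top near (424,253). The scene view shows the platter at (344,245), stone at (340,269), post at (348,206), and lamp from (226,215) to (230,240). The green turntable is the look-alike.

```bash
cat > h.py <<'E'
import numpy as np, cv2
from plant import monitor, eyes
def cast(p,uv,z):
    d=p["R"].T@np.linalg.solve(p["K"],[uv[0],uv[1],1.]);c=-p["R"].T@p["t"]
    return c+d*(z-c[2])/d[2]
def proj(p,X):
    x=p["K"]@(p["R"]@np.array(X)+p["t"]);return x[:2]/x[2]
def mask(im,lo,hi,box):
    h=cv2.cvtColor(im,cv2.COLOR_RGB2HSV);m=cv2.inRange(h,np.array(lo),np.array(hi))
    k=np.zeros_like(m);x0,y0,x1,y1=box;k[y0:y1,x0:x1]=255
    m=m&k
    n,l,s,c=cv2.connectedComponentsWithStats(m)
    if n<2:return None,None,None
    i=1+np.argmax(s[1:,4]);return c[i],s[i],(l==i)
E
python3 - <<'E'
from h import *
T=cv2.imread("pics/top0.png")[:,:,::-1];S=cv2.imread("pics/scene0.png")[:,:,::-1]
pt,ps=eyes.camera_params("top"),eyes.camera_params("scene")
for nm,p,im,b in(("top",pt,T,dict(pl=(255,200,357,305),mat=(395,230,450,285))),("scene",ps,S,dict(pl=(290,195,395,292),mat=(200,200,255,262)))):
    c,s,m=mask(im,(0,0,110),(180,60,255),b["pl"])
    cnt=cv2.findContours(m.astype(np.uint8),0,2)[0];h=cv2.convexHull(max(cnt,key=len))
    e=cv2.fitEllipse(h);print(nm,"platter",e,cast(p,e[0],.045))
    w=[cast(p,q,.045)[:2] for q in h[:,0]]
    (cx,cy),r=cv2.minEnclosingCircle(np.array(w,np.float32));print("  world circle",cx,cy,r)
    c,s,_=mask(im,(105,100,20),(130,255,255),b["pl"]);print("stone",c,s,cast(p,c,.068))
    c,s,_=mask(im,(0,130,50),(8,255,255),b["pl"]);print("post",c,s,cast(p,c,.1),cast(p,c,.08))
    c,s,m=mask(im,(45,100,30),(85,255,255),b["mat"])
    h=cv2.convexHull(max(cv2.findContours(m.astype(np.uint8),0,2)[0],key=len));w=np.array([cast(p,q,.004)[:2] for q in h[:,0]],np.float32)
    print("mat",c,s,cv2.minEnclosingCircle(w))
    h=cv2.cvtColor(im,cv2.COLOR_RGB2HSV);x0,y0,x1,y1=b["mat"]
cv2.imwrite("pics/crops.png",np.hstack([cv2.resize(T[225:285,390:460],None,fx=5.5,fy=5.5,interpolation=2),cv2.resize(S[200:260,195:265],None,fx=5.5,fy=5.5,interpolation=2)])[:,:,::-1])
E
```

```text
top platter ((305.0633544921875, 251.38253784179688), (87.43457794189453, 87.59544372558594), 80.48576354980469) [0.53764249 0.05530176 0.045     ]
  world circle 0.5378580689430237 0.05534105747938156 0.10950612276792526
stone [306.06015038 218.67669173] [300 213  13  13 133] [0.61706429 0.05436802 0.068     ]
post [302.74074074 284.40740741] [300 282   6   6  27] [0.45837142 0.05718152 0.1       ] [0.45746942 0.05779178 0.08      ]
mat [422.6978673  258.06872038] [404 238  38  38 844] ((0.5322183966636658, -0.24599556624889374), 0.04963091015815735)
scene platter ((343.1897888183594, 245.9937744140625), (72.90672302246094, 87.27832794189453), 93.47665405273438) [0.5460393  0.05638428 0.045     ]
  world circle 0.5415453910827637 0.05590381845831871 0.10928086936473846
stone [339.20155039 268.0620155 ] [333 262  13  13 129] [0.62469256 0.05436518 0.068     ]
post [347.66233766 210.55844156] [345 203   6  17  77] [0.47633899 0.05862771 0.1       ] [0.4615171  0.05785319 0.08      ]
mat [226.41451613 241.44516129] [209 225  38  31 620] ((0.5364276766777039, -0.24567295610904694), 0.04928421974182129)
```

View pics/crops.png

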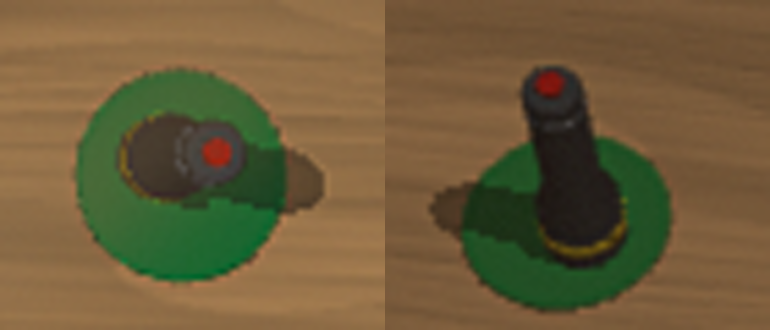

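The crops show the lamp upright, offset on the mat, with its red cap at about (429.5,252.6) in top and (225,215.3) in scene.

```bash
cat >> h.py <<'E'
from scipy.spatial.transform import Rotation as Ro
def shift(P,s=None,pos=None):
    s=s or monitor.get_state();R=Ro.from_quat(s["tcp_rot"]).as_matrix()
    return np.round(R.T@(np.array(P)-(s["eef_pos"] if pos is None else pos))/.4,4)
E
python3 - <<'E'
from h import *
pt,ps=eyes.camera_params("top"),eyes.camera_params("scene")
a,b=cast(pt,(429.5,252.6),.122),cast(ps,(225,215.3),.122);print(a,b)
P=(a+b)/2;s=monitor.get_state();R=Ro.from_quat(s["tcp_rot"])
Rt=Ro.from_matrix(np.diag([1,-1,-1.]));print("turn",(R.inv()*Rt).as_rotvec()/np.pi)
for z in(.25,.18,.084):print(z,shift([P[0],P[1],z],s))
E
```

```text
[ 0.54021371 -0.23683689  0.122     ] [ 0.54299154 -0.23402199  0.122     ]
turn [-6.89043772e-04  2.36732823e-05  1.18029490e-01]
0.25 [ 1.0484e+00 -6.4690e-01 -6.0000e-04]
0.18 [ 1.0484 -0.6465  0.1744]
0.084 [ 1.0483 -0.646   0.4144]
```

```bash
python3 -m handwheel '[[1,-0.62,0,0,0,0.118,1],[1,-0.62,0,0,0,0.118,1],[1,-0.62,0,0,0,0.118,1],[1,-0.62,0,0,0,0.118,1],[1,-0.62,0,0,0,0.118,1],[1,-0.62,0,0,0,0.118,1],[1,-0.62,0,0,0,0.118,1],[1,-0.62,0,0,0,0.118,1],[1,-0.62,0,0,0,0.118,1],[1,-0.62,0,0,0,0.118,1]]' 40
python3 - <<'E'
from h import *
im=eyes.read_camera("wrist");cv2.imwrite("pics/w1.png",im[:,:,::-1])
s=monitor.get_state();print(s["qpos"],s["contact_force"]);
for z in(.25,.18,.084):print(z,shift([.5416,-.2354,z],s))
print(eyes.camera_params("wrist"))
E
```

```text
time: 1.35
eef_pos: [0.5272, -0.2533, 0.2499]
tcp_rot: [1.0, 0.0, -0.0, -0.0]
contact_force: [-0.5, -0.2, 0.0]
opening: 1.0
finger_force: 0.0
[-6.21983164e-01  9.01864015e-02  1.80353868e+00 -4.34944828e-04
  1.24849840e+00  9.49817590e-01] [-0.38633223 -0.3530251  -1.02930622]
0.25 [ 0.0366 -0.0459 -0.0001]
0.18 [ 0.0367 -0.0459  0.1749]
0.084 [ 0.0369 -0.0459  0.4149]
{'K': array([[371.64829954,   0.        , 315.51820974],
       [  0.        , 371.64829954, 240.4779952 ],
       [  0.        ,   0.        ,   1.        ]]), 'R': array([[-5.00290559e-04, -9.99998806e-01,  1.46236181e-03],
       [-9.57888299e-01,  8.99125656e-04,  2.87139685e-01],
       [-2.87140657e-01, -1.25712599e-03, -9.57887605e-01]]), 't': array([-0.25311374,  0.46702687,  0.53041163])}
```

View pics/w1.png

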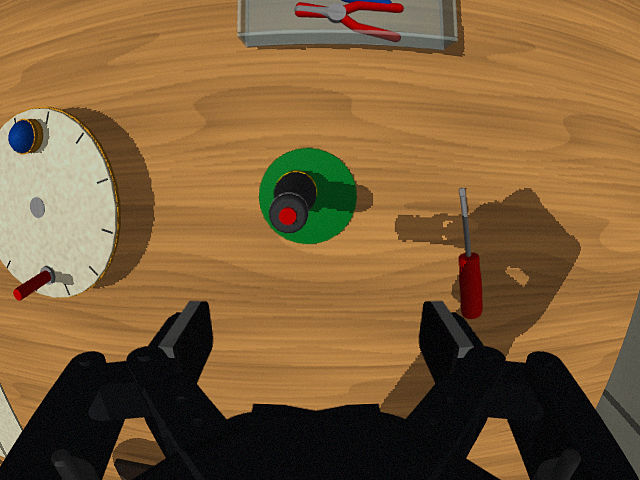

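The wrist view shows the lamp cap at (288,216), the mat centre near (308,196), the platter hub at (37,208) and the fingers at the bottom. I'll cross-check these with fisheye rays.

```bash
cat >> h.py <<'E'
def fcast(p,uv,z):
    K=p["K"];d=np.array([uv[0]-K[0,2],uv[1]-K[1,2]])/K[0,0];r=np.hypot(*d)
    v=p["R"].T@np.r_[d/r*np.sin(r),np.cos(r)];c=-p["R"].T@p["t"];return c+v*(z-c[2])/v[2]
E
python3 - <<'E'
from h import *
p=eyes.camera_params("wrist");im=cv2.imread("pics/w1.png")[:,:,::-1]
c,s,_=mask(im,(0,150,90),(10,255,255),(265,195,310,235));print(c,s,"cap",fcast(p,c,.122))
c,s,m=mask(im,(45,100,20),(85,255,255),(240,130,380,260));h=cv2.convexHull(max(cv2.findContours(m.astype(np.uint8),0,2)[0],key=len))
print("mat",cv2.minEnclosingCircle(np.array([fcast(p,q,.004)[:2] for q in h[:,0]],np.float32)))
print("hub",fcast(p,(37,208),.045),"stone",fcast(p,(23,137),.07))
E
```

```text
[287.07531381 215.87447699] [279 207  17  18 239] cap [ 0.54182103 -0.23337355  0.122     ]
mat ((0.5346461534500122, -0.24509327113628387), 0.049733925610780716)
hub [0.53889485 0.05713242 0.045     ] stone [0.6184284  0.04411911 0.07      ]
```

```bash
python3 -m handwheel '[[0.036,-0.047,0.06,0,0,0,1],[0.036,-0.047,0.2,0,0,0,1],[0.036,-0.047,0.33,0,0,0,1],[0.036,-0.047,0.415,0,0,0,1],[0.036,-0.047,0.415,0,0,0,0],[0.036,-0.047,0.415,0,0,0,-1],[0.036,-0.047,0.415,0,0,0,-1],[0.036,-0.047,0.415,0,0,0,-1],[0.036,-0.047,0.415,0,0,0,-1],[0.036,-0.047,0.415,0,0,0,-1],[0.036,-0.047,0.415,0,0,0,-1]]' 45
python3 - <<'E'
from h import *
s=monitor.get_state();print(s["qpos"],s["contact_force"],s["opening"],s["finger_force"]);
E
```

```text
time: 2.78
eef_pos: [0.5433, -0.2352, 0.0869]
tcp_rot: [1.0, 0.0, 0.002, 0.001]
contact_force: [-1.0, -0.4, 6.7]
opening: 0.315
finger_force: 44.3
[-5.79610858e-01  2.90784423e-01  1.89588193e+00 -7.22620306e-04
  9.50500982e-01  9.91136029e-01] [-0.98261524 -0.35061143  6.68257971] 0.3154431452825805 44.30214699357748
```

```bash
python3 -m handwheel '[[0,0,-0.1,0,0,0,-1],[0,0,-0.2,0,0,0,-1],[0,-0.04,-0.29,0,0,0,-1],[-0.03,-0.14,-0.29,0,0,0,-1],[-0.07,-0.26,-0.29,0,0,0,-1],[-0.11,-0.38,-0.29,0,0,0,-1],[-0.15,-0.5,-0.29,0,0,0,-1],[-0.17,-0.59,-0.29,0,0,0,-1],[-0.184,-0.634,-0.29,0,0,0,-1],[-0.184,-0.634,-0.25,0,0,0,-1],[-0.184,-0.634,-0.208,0,0,0,-1],[-0.184,-0.634,-0.208,0,0,0,-1]]'
python3 - <<'E'
from h import *
im=eyes.read_camera("scene");im2=eyes.read_camera("wrist")
cv2.imwrite("pics/pre.png",np.hstack([cv2.resize(im[160:320,240:440],(400,320)),cv2.resize(im2,(400,320))])[:,:,::-1])
s=monitor.get_state();print(s["eef_pos"],s["tcp_rot"],s["contact_force"],s["opening"],s["finger_force"])
E
```

```text
time: 4.28
eef_pos: [0.4669, 0.0187, 0.1647]
tcp_rot: [1.0, -0.001, -0.003, -0.0]
contact_force: [0.3, 0.6, -2.0]
opening: 0.315
finger_force: 44.7
[0.46834791 0.01861181 0.1668464 ] [ 9.99999540e-01 -6.49479336e-04 -7.02988671e-04 -6.97300959e-05] [ 0.48248658 -0.1289288  -0.9696234 ] 0.3175095500273381 44.731682762503624
```

View pics/pre.png

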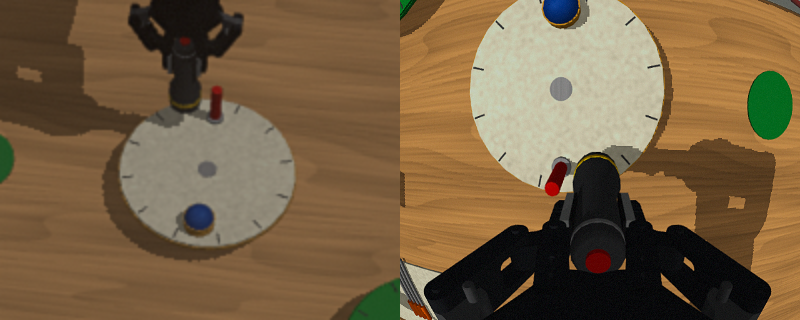

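The image shows the lamp held upright just beside the red post, with the stone at the far side. Next I'll write the angle-measurement helper and work out the push arc.

```bash
cat >> h.py <<'E'
AX=np.array([.539,.056])
def angles(cams=("scene","wrist","top")):
    out=[]
    for n in cams:
        t=monitor.get_state()["time"];p=eyes.camera_params(n);im=eyes.read_camera(n)
        f=fcast if n=="wrist" else cast
        h=cv2.cvtColor(im,cv2.COLOR_RGB2HSV)
        for k,lo,hi,z,mn,off in(("stone",(105,100,20),(130,255,255),.067,60,0),("post",(0,130,50),(8,255,255),.09,25,np.pi)):
            m=cv2.inRange(h,np.array(lo),np.array(hi));N,l,st,c=cv2.connectedComponentsWithStats(m)
            for i in range(1,N):
                d=f(p,c[i],z)[:2]-AX;r=np.hypot(*d)
                if st[i,4]>=mn and .068<r<.096: out.append((n,k,t,(np.arctan2(d[1],d[0])+off)%(2*np.pi),r,st[i,4]))
    return out
def show(o):
    for n,k,t,a,r,s in o: print(f"{n:6}{k:6} t={t:.3f} stone-angle={(a+np.pi)%(2*np.pi)-np.pi:+.3f} r={r*1e3:.1f} area={s}")
E
python3 - <<'E'
from h import *
show(angles())
for d in(0,.05,.10,.15,.20,.28,.40,.56,.75,.96,1.175,1.39,1.47):
    f=lambda a:np.array([np.cos(a),np.sin(a)])*.08
    v=(f(np.pi+.48-d)-f(np.pi+.48))/.4;print(d,round(v[0],3),round(-v[1],3))
E
```

```text
scene stone  t=4.375 stone-angle=-0.022 r=85.0 area=131
scene post   t=4.375 stone-angle=-0.030 r=69.9 area=77
wrist stone  t=4.425 stone-angle=-0.021 r=75.8 area=1798
wrist post   t=4.425 stone-angle=-0.027 r=76.5 area=990
top   stone  t=4.475 stone-angle=-0.024 r=78.1 area=136
0 0.0 -0.0
0.05 -0.004 -0.009
0.1 -0.008 -0.018
0.15 -0.012 -0.028
0.2 -0.015 -0.037
0.28 -0.019 -0.053
0.4 -0.022 -0.076
0.56 -0.022 -0.108
0.75 -0.015 -0.146
0.96 0.0 -0.185
1.175 0.024 -0.22
1.39 0.055 -0.25
1.47 0.068 -0.26
```

```bash
python3 -m handwheel '[[-0.004,-0.009,0,0,0,0,-1],[-0.008,-0.018,0,0,0,0,-1],[-0.012,-0.028,0,0,0,0,-1],[-0.015,-0.037,0,0,0,0,-1],[-0.019,-0.053,0,0,0,0,-1],[-0.022,-0.076,0,0,0,0,-1],[-0.022,-0.108,0,0,0,0,-1],[-0.015,-0.146,0,0,0,0,-1],[0,-0.185,0,0,0,0,-1],[0.024,-0.22,0,0,0,0,-1],[0.055,-0.25,0,0,0,0,-1],[0.066,-0.262,-0.08,0,0,0,-1]]'
python3 - <<'E'
from h import *
o=angles(("scene","top","wrist","scene"));show(o)
s=monitor.get_state();print(s["eef_pos"],s["tcp_rot"],s["contact_force"],s["finger_force"],s["opening"])
E
```

```text
time: 6.02
eef_pos: [0.4939, 0.1251, 0.1969]
tcp_rot: [1.0, 0.0, -0.003, 0.0]
contact_force: [0.1, -0.6, -0.7]
opening: 0.314
finger_force: 44.7
scene stone  t=6.025 stone-angle=-1.390 r=80.2 area=121
scene post   t=6.025 stone-angle=-1.587 r=79.1 area=79
top   stone  t=6.075 stone-angle=-1.566 r=79.3 area=135
wrist stone  t=6.125 stone-angle=-1.604 r=75.9 area=1349
wrist post   t=6.125 stone-angle=-1.635 r=81.3 area=483
scene stone  t=6.175 stone-angle=-1.643 r=79.2 area=124
scene post   t=6.175 stone-angle=-1.822 r=81.3 area=75
[0.49542735 0.12435761 0.1996323 ] [9.99999828e-01 1.34467174e-04 5.68585179e-04 4.97746587e-05] [-0.63864928 -0.5835991  -1.5885915 ] 44.81514109298587 0.3144969479645889
```

```bash
cat >> h.py <<'E'
import json
from scipy.optimize import least_squares
AXC=dict(scene=np.array([.5435,.056]),top=np.array([.5378,.0553]),wrist=np.array([.539,.056]))
from scipy.integrate import odeint
T0=6.2
def model(p,t):   # CW spin; p = angle, speed at T0, scale of decel
    s=np.linspace(0,16,801);w=p[1]
    y=odeint(lambda y,t:[-y[1],-p[2]*(.0364*y[1]+.029)],[p[0],w],s)[:,0]
    return np.interp(np.asarray(t)-T0,s,y)
def meas(cams):
    try: D=json.load(open("d.json"))
    except OSError: D=[]
    for n in cams:
        t=monitor.get_state()["time"];p=eyes.camera_params(n);im=eyes.read_camera(n)
        f=fcast if n=="wrist" else cast;h=cv2.cvtColor(im,cv2.COLOR_RGB2HSV)
        for k,lo,hi,z,mn,off in(("stone",(105,100,20),(130,255,255),.067,100,0),("post",(0,130,50),(8,255,255),.083,60 if n=="scene" else 20,np.pi)):
            if n=="wrist" and k=="post" or n=="top" and k=="post": z=.095
            m=cv2.inRange(h,np.array(lo),np.array(hi));N,l,st,c=cv2.connectedComponentsWithStats(m)
            for i in range(1,N):
                d=f(p,c[i],z)[:2]-AXC[n];r=np.hypot(*d)
                if st[i,4]>=mn and .070<r<.09: D.append((n,k,t,float(np.arctan2(d[1],d[0])+off),float(r)))
    json.dump(D,open("d.json","w"));return D
def fit(D,free=True):
    t=np.array([d[2] for d in D]);a=np.array([d[3] for d in D])
    def res(q):
        p=(q[0],q[1],q[2]);e=(a-model(p,t)+np.pi)%(2*np.pi)-np.pi
        return np.r_[e/.03,(q[2]-1)/.25]
    r=least_squares(res,[-1.77,1.65,1.],loss="soft_l1");e=r.fun[:-1]*.03
    print("fit",r.x,"n",len(t),"rms",np.sqrt(np.mean(e**2)),"last",[(d[0],d[1],round(d[4]*1e3),round(x,3)) for d,x in zip(D,e)][-6:]);return r.x
def rows(p,cmd,z,n=12,lag=.0,lead=0.,R=.08):
    t=monitor.get_state()["time"]
    for i in range(1,n+1):
        a=model(p,t+i/8+lag)+lead;X=np.r_[AX+R*np.array([np.cos(a),np.sin(a)]),z]
        d=(X-cmd)/.4;print(f"{i} a={a:.2f} [{d[0]:.3f},{-d[1]:.3f},{-d[2]:.3f},0,0,0,-1]")
E
python3 - <<'E'
from h import *
D=meas(["scene","top","scene","wrist","scene","top","scene"])
p=fit(D);t=monitor.get_state()["time"];print(t,model(p,t),"speed",(model(p,t)-model(p,t+.01))/.01)
rows(p,np.array([.4944,.1239,.1991]),.188)
E
```

```text
fit [-1.74982194  1.62919584  0.99986534] n 14 rms 0.008869286094159035 last [('scene', 'stone', 80, np.float64(0.012)), ('scene', 'post', 80, np.float64(-0.009)), ('top', 'stone', 80, np.float64(-0.005)), ('top', 'post', 79, np.float64(0.001)), ('scene', 'stone', 80, np.float64(0.011)), ('scene', 'post', 80, np.float64(-0.01))]
6.575 -2.354587238663136 speed 1.5958764656829327
1 a=-2.55 [-0.055,0.281,0.028,0,0,0,-1]
2 a=-2.75 [-0.073,0.246,0.028,0,0,0,-1]
3 a=-2.95 [-0.085,0.208,0.028,0,0,0,-1]
4 a=-3.14 [-0.088,0.170,0.028,0,0,0,-1]
5 a=-3.34 [-0.085,0.131,0.028,0,0,0,-1]
6 a=-3.53 [-0.074,0.094,0.028,0,0,0,-1]
7 a=-3.72 [-0.056,0.061,0.028,0,0,0,-1]
8 a=-3.91 [-0.033,0.031,0.028,0,0,0,-1]
9 a=-4.10 [-0.004,0.007,0.028,0,0,0,-1]
10 a=-4.28 [0.028,-0.012,0.028,0,0,0,-1]
11 a=-4.47 [0.063,-0.024,0.028,0,0,0,-1]
12 a=-4.65 [0.100,-0.030,0.028,0,0,0,-1]
```

```bash
python3 -m handwheel '[[-0.03,0.07,0,0,0,0,-1],[-0.07,0.14,0.02,0,0,0,-1],[-0.086,0.18,0.028,0,0,0,-1],[-0.088,0.168,0.028,0,0,0,-1],[-0.085,0.131,0.028,0,0,0,-1],[-0.074,0.094,0.028,0,0,0,-1],[-0.056,0.061,0.028,0,0,0,-1],[-0.033,0.031,0.028,0,0,0,-1],[-0.004,0.007,0.028,0,0,0,-1],[0.028,-0.012,0.028,0,0,0,-1],[0.063,-0.024,0.028,0,0,0,-1],[0.108,-0.03,0.028,0,0,0,-1]]'
python3 - <<'E'
from h import *
D=meas(["scene"])
p=fit(D);rows(p,np.array([.4944+.108*.4,.1239+.03*.4,.188]),.188)
E
```

```text
time: 8.07
eef_pos: [0.5389, 0.1363, 0.1882]
tcp_rot: [1.0, 0.0, -0.0, 0.0]
contact_force: [0.5, 0.1, -1.8]
opening: 0.315
finger_force: 44.9
fit [-1.74538474  1.65535211  0.98313025] n 16 rms 0.012458177608616698 last [('top', 'stone', 80, np.float64(-0.002)), ('top', 'post', 79, np.float64(0.004)), ('scene', 'stone', 80, np.float64(0.015)), ('scene', 'post', 80, np.float64(-0.006)), ('scene', 'stone', 80, np.float64(-0.027)), ('scene', 'post', 80, np.float64(0.023))]
1 a=-4.96 [0.052,0.006,-0.000,0,0,0,-1]
2 a=-5.14 [0.087,0.018,-0.000,0,0,0,-1]
3 a=-5.33 [0.119,0.036,-0.000,0,0,0,-1]
4 a=-5.51 [0.146,0.060,-0.000,0,0,0,-1]
5 a=-5.69 [0.169,0.088,-0.000,0,0,0,-1]
6 a=-5.87 [0.187,0.119,-0.000,0,0,0,-1]
7 a=-6.05 [0.198,0.153,-0.000,0,0,0,-1]
8 a=-6.22 [0.203,0.188,-0.000,0,0,0,-1]
9 a=-6.40 [0.202,0.223,-0.000,0,0,0,-1]
10 a=-6.58 [0.195,0.257,-0.000,0,0,0,-1]
11 a=-6.75 [0.182,0.289,-0.000,0,0,0,-1]
12 a=-6.92 [0.164,0.319,-0.000,0,0,0,-1]
```

```bash
python3 -m handwheel '[[0.052,0.006,0,0,0,0,-1],[0.087,0.018,0,0,0,0,-1],[0.119,0.036,0,0,0,0,-1],[0.146,0.06,0,0,0,0,-1],[0.169,0.088,0,0,0,0,-1],[0.187,0.119,0,0,0,0,-1],[0.198,0.153,0,0,0,0,-1],[0.203,0.188,0,0,0,0,-1],[0.202,0.223,0,0,0,0,-1],[0.195,0.257,0,0,0,0,-1],[0.182,0.289,0,0,0,0,-1],[0.159,0.326,0,0,0,0,-1]]'
python3 - <<'E'
from h import *
D=meas(["scene"])
p=fit(D);rows(p,np.array([.4944+.267*.4,.1239+(.03-.326)*.4,.188]),.188)
E
```

```text
time: 9.62
eef_pos: [0.601, 0.005, 0.1884]
tcp_rot: [1.0, 0.0, -0.0, 0.0]
contact_force: [0.5, -0.2, -1.4]
opening: 0.316
finger_force: 44.9
fit [-1.74529446  1.65532665  0.96855513] n 18 rms 0.012408546348255424 last [('scene', 'stone', 80, np.float64(0.015)), ('scene', 'post', 80, np.float64(-0.006)), ('scene', 'stone', 80, np.float64(-0.025)), ('scene', 'post', 80, np.float64(0.025)), ('scene', 'stone', 81, np.float64(0.012)), ('scene', 'post', 80, np.float64(-0.013))]
1 a=-7.17 [-0.029,0.028,-0.000,0,0,0,-1]
2 a=-7.34 [-0.057,0.048,-0.000,0,0,0,-1]
3 a=-7.51 [-0.087,0.062,-0.000,0,0,0,-1]
4 a=-7.67 [-0.120,0.070,-0.000,0,0,0,-1]
5 a=-7.84 [-0.153,0.074,-0.000,0,0,0,-1]
6 a=-8.00 [-0.185,0.071,-0.000,0,0,0,-1]
7 a=-8.17 [-0.217,0.064,-0.000,0,0,0,-1]
8 a=-8.33 [-0.247,0.051,-0.000,0,0,0,-1]
9 a=-8.49 [-0.275,0.034,-0.000,0,0,0,-1]
10 a=-8.65 [-0.299,0.013,-0.000,0,0,0,-1]
11 a=-8.81 [-0.319,-0.011,-0.000,0,0,0,-1]
12 a=-8.97 [-0.335,-0.039,-0.000,0,0,0,-1]
```

```bash
python3 -m handwheel '[[-0.029,0.028,0,0,0,0,-1],[-0.057,0.048,0,0,0,0,-1],[-0.087,0.062,0,0,0,0,-1],[-0.12,0.07,0,0,0,0,-1],[-0.153,0.074,0,0,0,0,-1],[-0.185,0.071,0,0,0,0,-1],[-0.217,0.064,0,0,0,0,-1],[-0.247,0.051,0,0,0,0,-1],[-0.275,0.034,0,0,0,0,-1],[-0.299,0.013,0,0,0,0,-1],[-0.319,-0.011,0,0,0,0,-1],[-0.338,-0.046,0,0,0,0,-1]]'
python3 - <<'E'
from h import *
D=meas(["scene"])
p=fit(D);rows(p,np.array([.4944+(.267-.338)*.4,.1239+(.03-.326+.046)*.4,.188]),.188)
E
```

```text
time: 11.18
eef_pos: [0.4659, 0.0249, 0.1884]
tcp_rot: [1.0, -0.0, 0.0, -0.0]
contact_force: [0.8, 0.2, -0.4]
opening: 0.311
finger_force: 45.0
fit [-1.74737494  1.64192755  0.86450367] n 20 rms 0.012220686000224096 last [('scene', 'stone', 80, np.float64(-0.032)), ('scene', 'post', 80, np.float64(0.018)), ('scene', 'stone', 81, np.float64(0.021)), ('scene', 'post', 80, np.float64(-0.004)), ('scene', 'stone', 79, np.float64(-0.0)), ('scene', 'post', 80, np.float64(-0.007))]
1 a=-9.24 [-0.014,-0.043,-0.000,0,0,0,-1]
2 a=-9.40 [-0.017,-0.075,-0.000,0,0,0,-1]
3 a=-9.56 [-0.016,-0.106,-0.000,0,0,0,-1]
4 a=-9.71 [-0.009,-0.137,-0.000,0,0,0,-1]
5 a=-9.87 [0.002,-0.166,-0.000,0,0,0,-1]
6 a=-10.02 [0.017,-0.193,-0.000,0,0,0,-1]
7 a=-10.18 [0.037,-0.217,-0.000,0,0,0,-1]
8 a=-10.33 [0.059,-0.238,-0.000,0,0,0,-1]
9 a=-10.48 [0.084,-0.255,-0.000,0,0,0,-1]
10 a=-10.63 [0.112,-0.267,-0.000,0,0,0,-1]
11 a=-10.78 [0.141,-0.276,-0.000,0,0,0,-1]
12 a=-10.93 [0.170,-0.280,-0.000,0,0,0,-1]
```

```bash
python3 -m handwheel '[[-0.014,-0.043,0,0,0,0,-1],[-0.017,-0.075,0,0,0,0,-1],[-0.016,-0.106,0,0,0,0,-1],[-0.009,-0.137,0,0,0,0,-1],[0.002,-0.166,0,0,0,0,-1],[0.017,-0.193,0,0,0,0,-1],[0.037,-0.217,0,0,0,0,-1],[0.059,-0.238,0,0,0,0,-1],[0.084,-0.255,0,0,0,0,-1],[0.112,-0.267,0,0,0,0,-1],[0.141,-0.276,0,0,0,0,-1],[0.176,-0.281,0,0,0,0,-1]]'
python3 - <<'E'
from h import *
D=meas(["scene"])
p=fit(D);rows(p,np.array([.4944+(.267-.338+.176)*.4,.1239+(.03-.326+.046+.281)*.4,.188]),.188)
E
```

```text
time: 12.72
eef_pos: [0.5376, 0.1367, 0.1883]
tcp_rot: [1.0, 0.0, -0.0, 0.0]
contact_force: [-0.7, 0.8, -1.4]
opening: 0.315
finger_force: 44.9
fit [-1.74874929  1.63485178  0.82559119] n 22 rms 0.0134488637976388 last [('scene', 'stone', 81, np.float64(0.018)), ('scene', 'post', 80, np.float64(-0.006)), ('scene', 'stone', 79, np.float64(0.007)), ('scene', 'post', 80, np.float64(0.0)), ('scene', 'stone', 80, np.float64(-0.026)), ('scene', 'post', 80, np.float64(0.014))]
1 a=-11.17 [0.041,0.004,-0.000,0,0,0,-1]
2 a=-11.32 [0.069,0.011,-0.000,0,0,0,-1]
3 a=-11.46 [0.097,0.022,-0.000,0,0,0,-1]
4 a=-11.61 [0.122,0.037,-0.000,0,0,0,-1]
5 a=-11.76 [0.144,0.056,-0.000,0,0,0,-1]
6 a=-11.90 [0.164,0.077,-0.000,0,0,0,-1]
7 a=-12.04 [0.180,0.101,-0.000,0,0,0,-1]
8 a=-12.19 [0.192,0.127,-0.000,0,0,0,-1]
9 a=-12.33 [0.201,0.154,-0.000,0,0,0,-1]
10 a=-12.47 [0.206,0.181,-0.000,0,0,0,-1]
11 a=-12.61 [0.206,0.209,-0.000,0,0,0,-1]
12 a=-12.75 [0.203,0.237,-0.000,0,0,0,-1]
```

```bash
python3 -m handwheel '[[0.041,0.004,0,0,0,0,-1],[0.069,0.011,0,0,0,0,-1],[0.097,0.022,0,0,0,0,-1],[0.122,0.037,0,0,0,0,-1],[0.144,0.056,0,0,0,0,-1],[0.164,0.077,0,0,0,0,-1],[0.18,0.101,0,0,0,0,-1],[0.192,0.127,0,0,0,0,-1],[0.201,0.154,0,0,0,0,-1],[0.206,0.181,0,0,0,0,-1],[0.206,0.209,0,0,0,0,-1],[0.203,0.237,0,0,0,0,-1]]'
python3 - <<'E'
from h import *
D=meas(["scene","top"])
p=fit(D);t=monitor.get_state()["time"]
cmd=np.array([.4944+(.267-.338+.176+.203)*.4,.1239+(.03-.326+.046+.281-.237)*.4,.188]);print(cmd,t)
for i in range(1,17):print(i,"post",round(float(model(p,t+i/8))+5*np.pi,3),end="; ")
for a in np.arange(1.4,-2.01,-.1):
    d=(AX+.08*np.array([np.cos(a),np.sin(a)])-cmd[:2])/.4;print(f"{a:.1f} [{d[0]:.3f},{-d[1]:.3f}]")
E
```

```text
time: 14.28
eef_pos: [0.6178, 0.041, 0.1883]
tcp_rot: [1.0, 0.0, -0.0, -0.0]
contact_force: [0.4, 0.6, -2.3]
opening: 0.32
finger_force: 44.9
fit [-1.74799431  1.63822053  0.84135282] n 23 rms 0.013522139741824953 last [('scene', 'post', 80, np.float64(-0.004)), ('scene', 'stone', 79, np.float64(0.006)), ('scene', 'post', 80, np.float64(-0.001)), ('scene', 'stone', 80, np.float64(-0.033)), ('scene', 'post', 80, np.float64(0.007)), ('scene', 'stone', 82, np.float64(0.005))]
[0.6176 0.0415 0.188 ] 14.375
1 post 2.727; 2 post 2.591; 3 post 2.456; 4 post 2.321; 5 post 2.188; 6 post 2.056; 7 post 1.924; 8 post 1.794; 9 post 1.664; 10 post 1.535; 11 post 1.407; 12 post 1.28; 13 post 1.153; 14 post 1.028; 15 post 0.903; 16 post 0.78; 1.4 [-0.163,-0.233]
1.3 [-0.143,-0.229]
1.2 [-0.124,-0.223]
1.1 [-0.106,-0.214]
1.0 [-0.088,-0.205]
0.9 [-0.072,-0.193]
0.8 [-0.057,-0.180]
0.7 [-0.044,-0.165]
0.6 [-0.031,-0.149]
0.5 [-0.021,-0.132]
0.4 [-0.012,-0.114]
0.3 [-0.005,-0.095]
0.2 [-0.000,-0.076]
0.1 [0.003,-0.056]
-0.0 [0.003,-0.036]
-0.1 [0.003,-0.016]
-0.2 [-0.000,0.003]
-0.3 [-0.005,0.023]
-0.4 [-0.012,0.042]
-0.5 [-0.021,0.060]
-0.6 [-0.031,0.077]
-0.7 [-0.044,0.093]
-0.8 [-0.057,0.107]
-0.9 [-0.072,0.120]
-1.0 [-0.088,0.132]
-1.1 [-0.106,0.142]
-1.2 [-0.124,0.150]
-1.3 [-0.143,0.156]
-1.4 [-0.163,0.161]
-1.5 [-0.182,0.163]
-1.6 [-0.202,0.164]
-1.7 [-0.222,0.162]
-1.8 [-0.242,0.159]
-1.9 [-0.261,0.153]
-2.0 [-0.280,0.146]
```

```bash
python3 -m handwheel '[[0.003,-0.036,0,0,0,0,-1],[-0.005,-0.095,0,0,0,0,-1],[-0.031,-0.149,0,0,0,0,-1],[-0.072,-0.193,0,0,0,0,-1],[-0.106,-0.214,0,0,0,0,-1],[-0.124,-0.223,0.03,0,0,0,-1],[-0.124,-0.223,0.052,0,0,0,-1],[-0.124,-0.223,0.052,0,0,0,-1],[-0.115,-0.219,0.052,0,0,0,-1],[-0.101,-0.211,0.052,0,0,0,-1],[-0.085,-0.203,0.052,0,0,0,-1],[-0.069,-0.191,0.052,0,0,0,-1]]'
python3 -m handwheel '[[0.015,0.015,0,0,0,0,-1],[0.029,0.031,0,0,0,0,-1],[0.042,0.049,0,0,0,0,-1],[0.052,0.066,0,0,0,0,-1],[0.059,0.083,0,0,0,0,-1],[0.0645,0.098,0,0,0,0,-1],[0.068,0.111,0,0,0,0,-1],[0.07,0.123,0,0,0,0,-1],[0.072,0.133,0,0,0,0,-1],[0.072,0.141,0,0,0,0,-1],[0.072,0.147,0,0,0,0,-1],[0.072,0.151,0,0,0,0,-1]]'
python3 - <<'E'
from h import *
show(angles(("scene","wrist","top","scene","wrist","top")))
E
```

```text
time: 15.88
eef_pos: [0.5911, 0.1178, 0.1677]
tcp_rot: [1.0, -0.0, 0.0, -0.0]
contact_force: [-0.1, -0.9, -0.9]
opening: 0.317
finger_force: 44.9
time: 17.38
eef_pos: [0.6191, 0.0577, 0.1675]
tcp_rot: [1.0, 0.0, -0.0, -0.0]
contact_force: [0.3, 0.6, -2.1]
opening: 0.316
finger_force: 44.9
scene post   t=17.375 stone-angle=-2.815 r=89.5 area=75
wrist post   t=17.425 stone-angle=-2.774 r=83.0 area=828
scene post   t=17.525 stone-angle=-2.810 r=88.7 area=78
wrist post   t=17.575 stone-angle=-2.766 r=83.0 area=860
```

```bash
python3 -m handwheel '[[0,0,0,0,0,0,-1],[0,0,0,0,0,0,-1],[0,0,0,0,0,0,-1],[0,0,0,0,0,0,-1],[0,0,0,0,0,0,-1],[0,0,0,0,0,0,-1],[0,0,0,0,0,0,-1],[0,0,0,0,0,0,-1]]' >/dev/null
python3 - <<'E'
from h import *
show(angles(("scene","wrist")))
E
python3 -m handwheel '[[0,0,0,0,0,0,-1],[0,0,0,0,0,0,-1],[0,0,0,0,0,0,-1],[0,0,0,0,0,0,-1],[0,0,0,0,0,0,-1],[0,0,0,0,0,0,-1],[0,0,0,0,0,0,-1],[0,0,0,0,0,0,-1]]'>/dev/null
python3 - <<'E'
from h import *
show(angles(("scene","wrist")))
E
```

```text
scene post   t=18.675 stone-angle=-2.750 r=88.5 area=72
wrist post   t=18.725 stone-angle=-2.715 r=83.1 area=971
scene post   t=19.775 stone-angle=-2.719 r=88.1 area=76
wrist post   t=19.825 stone-angle=-2.686 r=83.1 area=975
```

```bash
python3 -m handwheel '[[0,0,0,0,0,0,-1],[0,0,0,0,0,0,-1],[0,0,0,0,0,0,-1],[0,0,0,0,0,0,-1],[0,0,0,0,0,0,-1],[0,0,0,0,0,0,-1],[0,0,0,0,0,0,-1],[0,0,0,0,0,0,-1],[0,0,0,0,0,0,-1],[0,0,0,0,0,0,-1]]' >/dev/null
python3 - <<'E'
from h import *
show(angles(("scene","wrist")))
E
python3 -m handwheel '[[0,0,-0.03,0,0,0,-1],[0,0,-0.06,0,0,0,-1],[0,0,-0.1,0,0,0,-1],[0,0,-0.1,0,0,0,-1],[0,0,-0.1,0,0,0,-1],[0,0,-0.1,0,0,0,-1]]'
python3 - <<'E'
from h import *
show(angles(("scene","wrist")))
s=monitor.get_state();print(s["time"],s["eef_pos"])
for z in(.208,.1,.09,.087):print(z,shift([.535,-.245,z],s))
E
```

```text
scene post   t=21.125 stone-angle=-2.718 r=88.0 area=78
wrist post   t=21.175 stone-angle=-2.683 r=83.2 area=984
time: 21.98
eef_pos: [0.6186, 0.0578, 0.2067]
tcp_rot: [1.0, 0.0, -0.001, -0.0]
contact_force: [0.1, 1.3, -1.8]
opening: 0.32
finger_force: 44.9
scene post   t=21.975 stone-angle=-2.718 r=88.0 area=78
wrist stone  t=22.025 stone-angle=-2.709 r=85.5 area=124
wrist post   t=22.025 stone-angle=-2.682 r=83.0 area=673
22.075 [0.61875642 0.05781434 0.20673422]
0.208 [-0.2095  0.757  -0.003 ]
0.1 [-0.2091  0.757   0.267 ]
0.09 [-0.2091  0.757   0.292 ]
0.087 [-0.2091  0.757   0.2995]
```

```bash
python3 -m handwheel '[[-0.02,0.06,0,0,0,0,-1],[-0.05,0.17,0,0,0,0,-1],[-0.08,0.29,0,0,0,0,-1],[-0.11,0.41,0,0,0,0,-1],[-0.15,0.53,0,0,0,0,-1],[-0.18,0.64,0,0,0,0,-1],[-0.2,0.72,0,0,0,0,-1],[-0.209,0.757,0,0,0,0,-1],[-0.209,0.757,0.07,0,0,0,-1],[-0.209,0.757,0.17,0,0,0,-1],[-0.209,0.757,0.25,0,0,0,-1],[-0.209,0.757,0.28,0,0,0,-1]]' ; python3 -m handwheel '[[0,0,0.006,0,0,0,-1],[0,0,0.012,0,0,0,-1],[0,0,0.016,0,0,0,-1],[0,0,0.019,0,0,0,-1],[0,0,0.021,0,0,0,-1],[0,0,0.021,0,0,0,-1],[0,0,0.021,0,0,0,-1]]'
```

```text
time: 23.58
eef_pos: [0.5344, -0.2433, 0.0928]
tcp_rot: [1.0, 0.0, -0.002, -0.002]
contact_force: [-1.1, -0.4, -1.1]
opening: 0.312
finger_force: 44.9
time: 24.45
eef_pos: [0.5356, -0.2451, 0.0872]
tcp_rot: [1.0, 0.0, 0.0, 0.0]
contact_force: [-0.2, 0.2, -1.5]
opening: 0.314
finger_force: 44.9
```

```bash
python3 -m handwheel '[[0,0,0.003,0,0,0,-1],[0,0,0.005,0,0,0,-1],[0,0,0.005,0,0,0,-1],[0,0,0.005,0,0,0,-1]]'
python3 - <<'E'
from h import *
im=eyes.read_camera("scene");im2=eyes.read_camera("wrist")
cv2.imwrite("pics/put.png",np.hstack([cv2.resize(im[180:280,170:295],(400,320)),cv2.resize(im2,(400,320))])[:,:,::-1])
s=monitor.get_state();print(s["eef_pos"],s["contact_force"],s["wrist_torque"])
E
```

```text
time: 24.95
eef_pos: [0.536, -0.2452, 0.0869]
tcp_rot: [1.0, 0.0, 0.0, 0.0]
contact_force: [-3.4, 2.9, 6.4]
opening: 0.314
finger_force: 45.9
[ 0.53601369 -0.24514358  0.08692543] [-1.77991669  1.89987538  6.05911653] [0.30732846 0.50658046 0.00564387]
```

View pics/put.png

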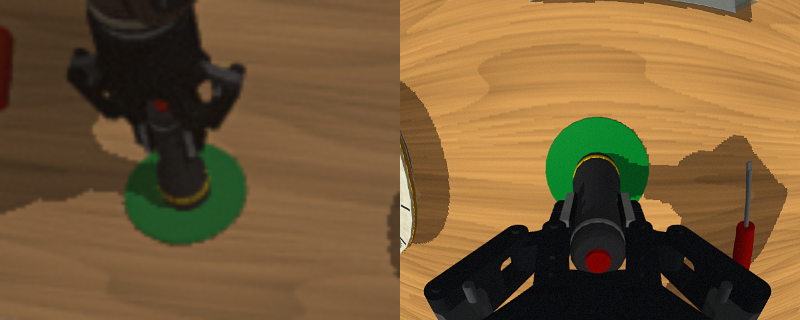

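The lamp stands upright at the middle of the mat and contact shows in the force reading, so I'll release it slowly and retreat upward.

```bash
python3 -m handwheel '[[0,0,-0.004,0,0,0,-0.3],[0,0,-0.004,0,0,0,-0.2],[0,0,-0.004,0,0,0,0],[0,0,-0.004,0,0,0,0.3],[0,0,-0.004,0,0,0,1],[0,0,-0.004,0,0,0,1],[0,0,-0.004,0,0,0,1],[0,0,-0.004,0,0,0,1]]' 20; python3 -m handwheel '[[0,0,-0.03,0,0,0,1],[0,0,-0.1,0,0,0,1],[0,0,-0.22,0,0,0,1],[0,0,-0.34,0,0,0,1],[-0.08,0.1,-0.4,0,0,0,1],[-0.12,0.2,-0.4,0,0,0,1],[-0.12,0.22,-0.4,0,0,0,1],[-0.12,0.22,-0.4,0,0,0,1]]'
python3 - <<'E'
from h import *
for n in("scene","top"):
    cv2.imwrite(f"pics/{n}9.png",eyes.read_camera(n)[:,:,::-1])
show(angles(("scene","top")))
A=cv2.imread("pics/scene9.png");B=cv2.imread("pics/top9.png")
cv2.imwrite("pics/end.png",np.hstack([cv2.resize(A,(400,300)),cv2.resize(B,(400,300))]))
S=[cv2.imread(f"pics/scene{k}.png") for k in(0,9)]
for nm,(x0,y0,x1,y1) in dict(tray=(140,275,245,340),bottle=(470,262,498,298),block=(465,205,510,242),driver=(160,185,178,240)).items():
    print(nm,cv2.absdiff(S[0],S[1])[y0:y1,x0:x1].mean())
E
```

```text
time: 26.05
eef_pos: [0.5356, -0.245, 0.0867]
tcp_rot: [1.0, 0.0, 0.0, -0.0]
contact_force: [0.4, 0.5, 0.6]
opening: 1.001
finger_force: 0.0
time: 27.05
eef_pos: [0.4876, -0.333, 0.2468]
tcp_rot: [1.0, -0.0, 0.0, -0.0]
contact_force: [0.4, 0.7, 0.4]
opening: 1.0
finger_force: 0.0
scene stone  t=27.150 stone-angle=-2.638 r=75.1 area=113
scene post   t=27.150 stone-angle=-2.716 r=87.9 area=77
top   stone  t=27.200 stone-angle=-2.671 r=81.0 area=142
top   post   t=27.200 stone-angle=-2.669 r=78.0 area=33
tray 4.338852258852259
bottle 3.8895502645502646
block 4.377777777777778
driver 5.302020202020202
```

View pics/end.png

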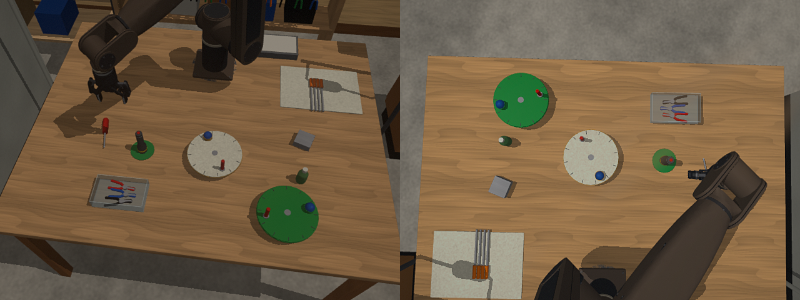

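The lamp is upright on its mat (scene about (140,145) in the half-size view), the platter is at rest, and the tray, bottle, block and screwdriver have not moved. The gripper is clear of everything, so I'm handing in.

```bash
python3 -c "
from plant import ctrl
print(ctrl.sign_off())"
```

```text
the job is handed in; nothing more can be done
None
```

The job is handed in, with no verdict returned: the platter was spun to about 1.6 rad/s, the lamp followed the stone for about 7 s while it slowed to about 1.1 rad/s, the turntable was stopped gently by its post, and the lamp stands upright on its mat with the other objects where they were.

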